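# Check a tin's date code on the reader, stack it and shut the cover

## Robot

A 6-joint arm with a two-finger parallel gripper is mounted at the origin on a cart in front of the work surface, level with it; the furniture and walls round the work are solid. World frame = base frame: x ahead of the robot, y to its left, z up, the work surface at z = 0. Lengths are in m, angles in rad, forces in N, time in s.
With the tool pointing down it reaches from about 0.325 to 0.9 m from the base axis. Payload 6.1 kg.
Tool frame: the origin (TCP) lies between the finger pads, 19 mm behind the fingertips; this is the grasp point; z points along the fingers, y is the line along which they close (so a half turn about z gives the same grasp; the last joint's range is limited). The gripper opens to 87 mm and grips with 3 to 60 N. Pads are 19 mm wide; open, the fingers measure 117 mm over their backs; the gripper's body (75 mm by 190 mm) begins 51 mm behind the grasp point.
Start: joints at [1.153, 0.22, 1.526, -0, 1.395, -0.126], TCP at [0.18, 0.599, 0.241] pointing down, gripper open.
Joint ranges: [-2.98, 2.98], [-0.91, 2.08], [0.09, 2.57], [-1.24, 4.39], [0.2, 2.65], [-2.68, 2.68]. Speed limits (rad/s): [2.57, 2.57, 3.01, 3.14, 3.14, 3.14].

## Interface

Orientations are given as a unit quaternion [x, y, z, w].
In Python, from station import r gives the robot as it stands. Calls block until the motion is done:
- r.goto(position, orientation): joint-space move of the TCP to a pose.
- r.move_linear(position, ori=None, max_speed=0.15, guard=None): straight line of the TCP; ori=None keeps the orientation; max_speed is the mean speed in m/s. With guard (N) it stops when the force on the tool has changed by that much, and returns True; else False.
- r.goto_joints(angles): joint-space move.
- r.gripper_to(opening, force=None): opening from 0.0 (shut) to 1.0 (fully open); force is the grip in N (None keeps the last); returns when the fingers have stopped.
- r.hold(seconds).
- r.inverse_kinematics(position, orientation): joint angles nearest the present ones, or None.
- r.get_image(name): name is "scene" or "top"; returns a dict with "image" (384x512x3 uint8, red, green, blue), "fx", "fy", "cx", "cy" (pixels), "rvec" (rotation vector, rad) and "tvec" (3), from world to camera coordinates, as OpenCV has them. Camera axes: x right, y down, z forward; pixel columns grow to the right and rows downward; lengths in m; the calibration is good to about 2 mm. A picture is of the moment at which its call begins. There is no depth.
A pose or a line that the arm cannot do raises r.IKError and nothing moves.
- r.job_done(): hands the job in; it is judged then, once.
Readings, each from a call of its own:
- r.read_time_s(): time.
- r.read_joint_pos(): joint angles.
- r.read_joint_vel(): joint speeds.
- r.read_joint_efforts(): joint torques, N m.
- r.read_position(): TCP position.
- r.read_orientation(): TCP orientation.
- r.read_contact_force(): force on the tool from outside, world axes, zero at the start.
- r.read_ft_torque(): the same for the moment, N m.
- r.read_grip_width(): opening from 0.0 (shut) to 1.0 (fully open).
- r.read_finger_force(): force on a finger pad.
Only numpy, scipy, OpenCV 4.12 (cv2) and the standard library are available. Lean on these libraries where they do the work, as an engineer would, in place of code of your own. Each camera call takes 0.05 s, during which the arm holds its last target. There are 200 camera calls.

## Task

Lift the dust cover of the date-code reader right back onto its stop, then take the unchecked tin from the left of the coffee urn and hold it still for two seconds level over the reader's window, in line with it, its underside at the orange lines on the two lights. Then set the tin down squarely on top of the checked tin where it lies, without dropping it, and lower the cover gently until it is shut. Leave the mug, the jar and the can alone.

Things in the scene. Friction and masses are not known exactly. Their poses are not given: they have to be found in the camera images.
- reader: Date-code reader, fixed on the bench between urn and microwave: grey box 130 mm deep (x), 150 mm wide (y), turned up to 0.2 rad. It looks up through a dark window, 86 x 122 mm (long side along y), in its top 60 mm up. Origin under its middle, on the bench; x to its back (away from the robot), z up. Bar lights stand along both sides of the window: |x| under 53 mm, |y| 78 to 90 mm, top 126 mm up.
- reader_view (a point): The marked viewing point: over the middle of the window, 115 mm above the bench (55 mm above the glass), level with the orange lines along the inner faces of the two black bar lights and between their orange ticks. The middle of the tin's underside belongs here, the tin level and its long side along the reader's y.
- cover (a joint): Angle of the reader's white dust cover, rad: 0 shut, grows as the front edge is lifted, 1.83 on its rear stop, leaning back past upright, where its weight keeps it. From below about 1.5 it falls shut if let go, so it must be carried. Cover 0.25 kg, weakly damped hinge (0.04 N m s/rad).
- cover_hinge (a point): Middle of the cover's hinge axis, which runs along the reader's y; 68 mm behind the reader's middle and 66 mm above the bench.
- cover_bar (a point): Middle of the cover's handle: a steel bar 12 mm thick, 90 mm long, parallel to the hinge, 178 mm from it in the plane of the cover (6 mm thick, front edge 135 mm from the hinge: 37 mm free between bar and cover). Free above and below; it can turn between finger pads, so a tool pointing down can carry it all the way. Shut, it is 66 mm up and 110 mm in front of the reader's middle.
- tin: The unchecked tin: flat oblong sardine tin, gold with a blue lid, 63 mm (x) by 105 mm (y) by 24 mm high, about 0.15 kg. Origin at the centre of its underside, z up. Lies alone on the bench to the left of the coffee urn; its code is on the underside. The sides are free to grip across the 63 mm.
- checked_tin: The checked tin: a loose tin of the same kind and size on the bench in front of the urn, to the right of the urn's tap. Origin at the centre of its underside, y along its long side, z up; its top is 24 mm higher.
- coffee_urn: White coffee urn (fixed, 550 mm high, 280 mm across, its middle 50 mm behind this point, side handles 173 mm to left and right, 390 mm up) between the unchecked tin and the reader. Its tap reaches 190 mm in front of this point, 120 to 250 mm up: pass in front of it. Origin on the bench.
- mug: Orange mug, 101 mm high, 78 mm across, at the left behind the unchecked tin. Leave alone. Origin under its middle.
- jar: Clear jar with red lid, 64 mm across, 105 mm high, at the front on the right of the reader. Leave alone. Origin under its middle.
- can: Drinks can, 66 mm across, 115 mm high, behind the reader. Leave alone. Origin under its middle.

How it is judged:
On the way, in this order (a step that is already met when the one before it is completed fails the run):
1. the cover is back on its stop (over 1.75 rad) and let go (value of joint cover above 1.75 rad and contact force between the fingers and cover below 0.1 N), for 0.2 s.
2. with the cover open, the tin is held still over the window for 1.5 s: middle of its underside within 12 mm of the viewing point sideways and 8 mm in height, level and in line within 0.12 and 0.15 rad (value of joint cover above 1.7 rad and horizontal distance between tin and reader_view below 0.012 m and z of tin in the frame of reader_view between -0.008 and 0.008 m and angle between tin's own z axis and vertical below 0.12 rad and angle between the y axis of tin and the y axis of reader, either way round below 0.15 rad and linear speed of tin below 0.03 m/s), for 1.5 s.
3. the tin rests on the checked tin, let go (horizontal distance between tin and checked_tin below 0.015 m and z of tin in the frame of checked_tin between 0.018 and 0.03 m and angle between the y axis of tin and the y axis of checked_tin, either way round below 0.2 rad and angle between tin's own z axis and vertical below 0.1 rad and linear speed of tin below 0.03 m/s and contact force between the fingers and tin below 0.1 N), for 0.3 s.
At the end, for the whole second after the job is handed in: The cover is shut (under 0.03 rad) and the tin rests, let go and at rest, on the checked tin: within 15 mm of its middle, its underside 18 to 30 mm above that of the checked tin, in line within 0.2 rad, level within 0.1 rad; the checked tin lies flat on the bench (all of step 3 and value of joint cover below 0.03 rad and angle between checked_tin's own z axis and vertical below 0.05 rad and height (world z) of checked_tin below 0.005 m); the robot touches nothing.
It fails at once if the cover is slammed or thrown: it swings faster than 3 rad/s (velocity of joint cover above 3 rad/s or velocity of joint cover below -3 rad/s).
It fails at once if the tin is dropped or thrown: it moves faster than 0.5 m/s while the fingers do not touch it (linear speed of tin above 0.5 m/s and contact force between the fingers and tin below 0.1 N).
It fails at once if the checked tin is pushed more than 30 mm from its place (distance of checked_tin from where it was at the start of the episode above 0.03 m).
It fails at once if the mug, the jar or the can is moved more than 30 mm or tipped (distance of any of mug, jar, can from where it was at the start of the episode above 0.03 m or angle between any of mug, jar, can's own z axis and vertical above 0.3 rad).
It also fails if it takes over 72 s, if anything falls off the work surface, if the arm or the gripper's body presses on something with over 40 N, if the wrist force passes 120 N, or if a joint passes its speed limit or range.

## Working session

There is one attempt and no reset: what is moved stays moved. The work goes in short steps, each a Python script; the robot and the scene stay as the last script left them, time stands still between calls to the robot, and variables do not carry over. Pictures are saved under pics/ and viewed, at most 10 in all, crops included, and the job is handed in when it is done.

```bash
mkdir -p pics; python3 - <<'E'
from station import r
import cv2,numpy as np,pickle
d={}
for n in("scene","top"):
    d[n]=r.get_image(n); g=d[n]; cv2.imwrite(f"pics/{n}0.png",cv2.resize(g["image"][:,:,::-1],(800,600),interpolation=cv2.INTER_CUBIC))
    R=cv2.Rodrigues(np.array(g["rvec"]))[0]; print(n,g["fx"],g["fy"],g["cx"],g["cy"],-R.T@np.array(g["tvec"]).ravel(),R[2])
pickle.dump(d,open("d.pkl","wb"))
print(r.read_orientation(),r.read_time_s())
E
```

```text
scene 395.20239585542834 395.20239585542834 253.32935115768876 202.33168909157226 [-0.31120752 -0.75001678  0.75350615] [ 0.67179863  0.58309283 -0.4568253 ]
top 400.22644171745577 400.22644171745577 253.07484817441235 189.69629581200232 [0.43922696 0.06624574 1.48499996] [ 0.11514621  0.00402188 -0.99334041]
[ 1.45396293e-01  9.89373081e-01 -8.73052376e-04 -2.48627463e-04] 0.1
```

View pics/top0.png

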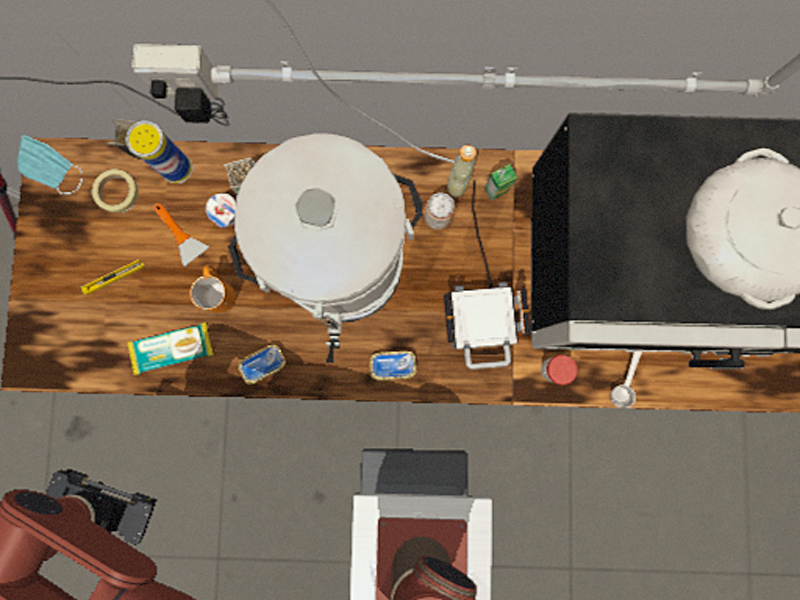

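View pics/scene0.png

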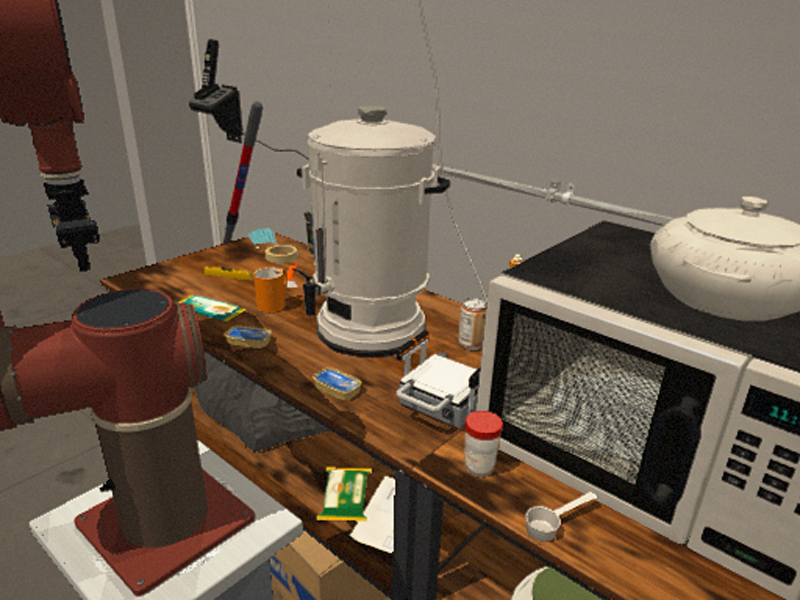

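The top view (800x600 pixels) shows the unchecked tin at (262,364), the checked tin at (394,365), the reader cover at (485,318) and its handle bar at (488,364). The jar is at (561,369). Next I rectify the picture to metric planes.

```bash
cat > h.py <<'E'
import cv2,numpy as np
def P(g,pts):
    K=np.array([[g["fx"],0,g["cx"]],[0,g["fy"],g["cy"]],[0,0,1]])
    return cv2.projectPoints(np.array(pts,float).reshape(-1,1,3),np.array(g["rvec"]),np.array(g["tvec"]),K,None)[0].reshape(-1,2)
def warp(g,z,x0,x1,y0,y1,s=2):
    # rectified: up = +x, left = +y, s px per mm
    w=[(x1,y1,z),(x1,y0,z),(x0,y0,z),(x0,y1,z)]
    W,H=int((y1-y0)*1000*s),int((x1-x0)*1000*s)
    M=cv2.getPerspectiveTransform(P(g,w).astype(np.float32),np.float32([[0,0],[W,0],[W,H],[0,H]]))
    return cv2.warpPerspective(g["image"],M,(W,H),flags=cv2.INTER_CUBIC)
def pix(g,u,v,z):
    K=np.array([[g["fx"],0,g["cx"]],[0,g["fy"],g["cy"]],[0,0,1]])
    R=cv2.Rodrigues(np.array(g["rvec"]))[0]; c=-R.T@np.array(g["tvec"]).ravel()
    d=R.T@np.linalg.solve(K,[u,v,1.]); return (c+d*(z-c[2])/d[2])[:2]
E
python3 - <<'E'
import pickle,cv2,numpy as np
from h import *
d=pickle.load(open("d.pkl","rb")); g=d["top"]
for n,u,v,z in[("tin",262,364,.024),("chk",394,365,.024),("cover",485,318,.069),("bar",488,364,.066),("jar",561,369,.105),("mug",208,292,.1),("tap",331,360,.15),("can",440,210,.115)]:
    print(n,pix(g,u/1.5625,v/1.5625,z).round(3))
# blue lids
for n,u,v in[("tin",262,364),("chk",394,365)]:
    x,y=pix(g,u/1.5625,v/1.5625,.024); w=warp(g,.024,x-.09,x+.09,y-.09,y+.09,4)
    hsv=cv2.cvtColor(w,cv2.COLOR_RGB2HSV); m=cv2.inRange(hsv,(95,90,50),(130,255,255))
    m=cv2.morphologyEx(m,cv2.MORPH_CLOSE,np.ones((25,25))); c=max(cv2.findContours(m,0,1)[0],key=cv2.contourArea)
    (a,b),(W,H),t=cv2.minAreaRect(c); print(n,"blue",x+.09-b/4000,y+.09-a/4000,W/4,H/4,t)
    cv2.imwrite(f"pics/w_{n}.png",cv2.drawContours(w[:,:,::-1].copy(),[c],-1,(0,0,255),1))
x,y=pix(g,485/1.5625,330/1.5625,.069)
wr=warp(g,.069,x-.15,x+.15,y-.15,y+.15,2)[:,:,::-1]
a=cv2.imread("pics/w_tin.png");b=cv2.imread("pics/w_chk.png")
o=np.hstack([np.vstack([cv2.resize(a,(300,300)),cv2.resize(b,(300,300))]),wr[:600]]) 
print(o.shape,x,y);cv2.imwrite("pics/comp.png",cv2.resize(o,(800,533)) if o.shape[1]>800 else o)
E
```

```text
tin [0.442 0.378]
chk [0.448 0.071]
cover [ 0.56  -0.133]
bar [ 0.456 -0.141]
jar [ 0.449 -0.295]
mug [0.598 0.49 ]
tap [0.454 0.205]
can [ 0.796 -0.023]
tin blue 0.4435575332926862 0.3800453198243192 50.35273361206055 92.07381439208984 59.839942932128906
chk blue 0.44815974306830153 0.07656155596759673 51.12307357788086 88.76705169677734 85.65998077392578
(600, 900, 3) 0.5323487523296412 -0.13294204898311945
```

View pics/comp.png

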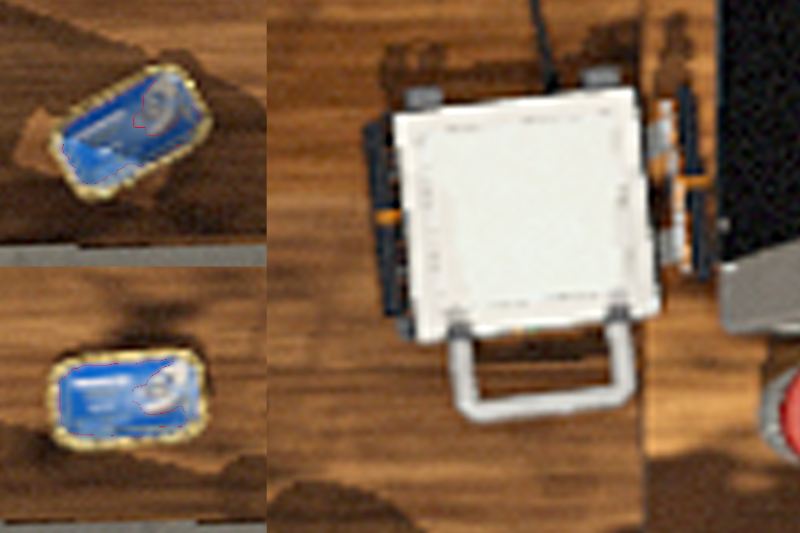

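The rectified crops show the long axes of the unchecked tin at about 30° and the checked tin at about 4°. The cover corners are at (395,115), (634,88), (660,313) and (417,341), which puts the reader at about (0.562, -0.129) with a yaw of 0.11. I'll check these poses with overlays on both cameras while moving towards the bar.

```bash
cat >> h.py <<'E'
RD=[.562,-.129,.11]; TIN=[.4425,.380,.526]; CHK=[.4485,.0755,.076]
def rd(x,y=0,z=0):
    c,s=np.cos(RD[2]),np.sin(RD[2]); return [RD[0]+c*x-s*y,RD[1]+s*x+c*y,z]
def q(phi):   # tool down, closing line along world angle phi
    b=(phi+np.pi/2)/2; return [float(np.cos(b)),float(np.sin(b)),0.,0.]
def bar(t): return rd(.068-.178*np.cos(t),0,.066+.178*np.sin(t))
def polar(rad,a,z): return [rad*np.cos(a),rad*np.sin(a),z]
def box(p,x0,x1,y0,y1,z):
    c,s=np.cos(p[2]),np.sin(p[2])
    return [(p[0]+c*x-s*y,p[1]+s*x+c*y,z) for x,y in((x0,y0),(x1,y0),(x1,y1),(x0,y1))]
E
cat > ov.py <<'E'
from h import *
def ov(d,fn,quads,k=3):
    o=[]
    for n,(u0,v0,u1,v1) in (("top",(140,180,390,260)),("scene",(120,190,340,300))):
        im=cv2.resize(d[n]["image"][:,:,::-1],None,fx=k,fy=k,interpolation=cv2.INTER_CUBIC)
        for Q in quads: cv2.polylines(im,[((P(d[n],Q)+.5)*k-.5).round().astype(int)],True,(0,0,255),1)
        c=im[v0*k:v1*k,u0*k:u1*k]; o.append(cv2.resize(c,(800,int(c.shape[0]*800/c.shape[1]))))
    o=np.vstack(o); f=600/o.shape[0]
    cv2.imwrite(fn,cv2.resize(o,None,fx=f,fy=f,interpolation=cv2.INTER_AREA))
E
python3 - <<'E'
from h import *; from ov import ov
import pickle
d=pickle.load(open("d.pkl","rb"))
t=lambda p,z:box(p,-.0315,.0315,-.0525,.0525,z)
ov(d,"pics/ov.png",[t(TIN,.024),t(TIN,0),t(CHK,.024),t(CHK,0),box(RD,-.067,.068,-.0675,.0675,.069),box(RD,-.116,-.104,-.045,.045,.066),box(RD,-.053,.053,.078,.09,.126),box(RD,-.053,.053,-.09,-.078,.126)])
from station import r
r.gripper_to(.38)
r.goto(polar(.36,1.2,.28),q(1.2)); r.goto(polar(.36,-.3,.28),q(-.3))
p=bar(0); r.goto([p[0],p[1],.18],q(RD[2])); print(p,r.read_position(),r.read_time_s(),r.read_contact_force(),r.read_grip_width())
E
```

```text
[np.float64(0.4526648292247634), np.float64(-0.14107561309208924), np.float64(0.066)] [ 0.45241522 -0.14023433  0.18014572] 4.7 [ 0.18844909  0.80007907 -0.04494626] 0.3781275209820022
```

View pics/ov.png

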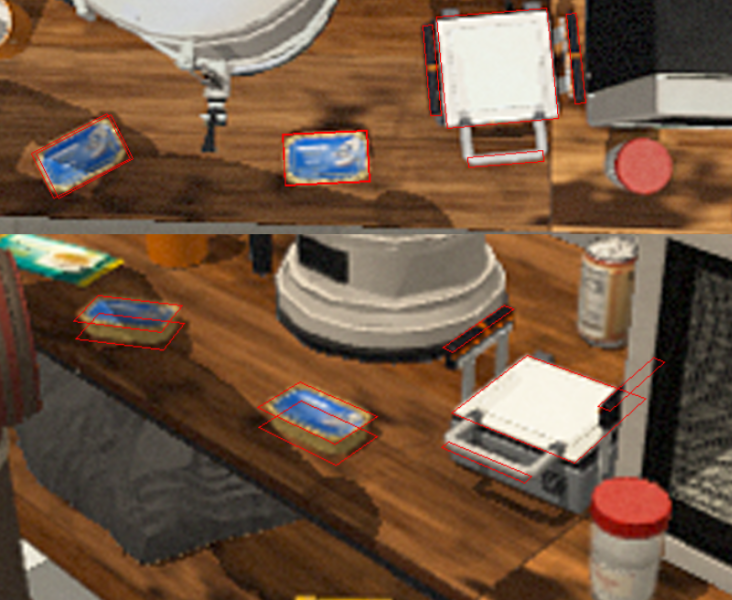

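The overlays fit both views within about 2 mm: the tins, the cover, the bar and the lights all match. Next I grip the bar.

```bash
python3 - <<'E'
from h import *; from station import r
p=bar(0); print(r.move_linear(p,q(RD[2]),.1,guard=12),r.read_position(),r.read_contact_force().round(2))
r.gripper_to(0,12); print(r.read_grip_width()*87,r.read_finger_force(),r.read_contact_force().round(2),r.read_position(),r.read_time_s())
E
```

```text
False [ 0.45326192 -0.14137442  0.06672245] [ 0.9   0.38 -0.04]
11.485942762782855 12.008256241679192 [11.55  5.5  -2.55] [ 0.45638804 -0.14096473  0.0676454 ] 6.5167
```

```bash
sed -i 's/RD=\[.562,/RD=[.5655,/' h.py; python3 - <<'E'
from h import *; from station import r
r.move_linear(bar(0),q(RD[2]),.05); print(r.read_contact_force().round(1),r.read_position())
for t in np.linspace(0,1.80,13)[1:]:
    r.move_linear(bar(t),q(RD[2]),.11); f=r.read_contact_force(); e=np.array(r.read_position())-bar(t)
    print(round(t,2),f.round(1),(e*1000).round(1),round(r.read_grip_width()*87,1))
    if np.linalg.norm(f)>45: break
print(r.read_time_s())
E
```

```text
[1.2 2.1 2.6] [ 0.45650342 -0.14089363  0.06628754]
0.15 [ 4.1  2.1 -2.9] [ 0.3  0.1 -0.1] 11.7
0.3 [ 6.   1.5 -3.9] [ 0.2 -0.  -0.6] 11.6
0.45 [ 6.8  0.9 -4.4] [ 0.5 -0.1 -0.8] 11.6
0.6 [ 4.2 -0.8 -5.4] [-0.2 -0.1 -1.3] 11.5
0.75 [ 1.9 -0.3 -4. ] [-0.5 -0.1 -0.7] 11.7
0.9 [-5.3  1.2  5. ] [-0.8 -0.1  0. ] 11.4
1.05 [-5.7  0.8  7.9] [-0.7 -0.2  0.3] 11.5
1.2 [-3.2  0.4  7.9] [-0.4 -0.3  0.4] 11.7
1.35 [-2.6  0.3  7.4] [-0.2 -0.4  0.2] 11.6
1.5 [-0.7 -1.5  4.3] [-0.3 -0.4 -0.2] 11.5
1.65 [ 0.2 -1.8  1.9] [-0.6 -0.3 -0.6] 11.5
1.8 [ 0.5 -1.7  0.3] [-0.6 -0.3 -0.6] 11.6
11.4667
```

```bash
python3 - <<'E'
from h import *; from station import r
r.gripper_to(.45); r.hold(.3); p=bar(1.8)
r.move_linear([p[0],p[1],.34],None,.15); print(r.read_contact_force().round(1))
r.goto(polar(.36,-.2,.3),q(-.2)); r.gripper_to(1.0); r.goto(polar(.36,.71,.26),q(.71))
r.goto([TIN[0],TIN[1],.12],q(TIN[2])); print(r.read_time_s())
import pickle
d={n:r.get_image(n) for n in("scene","top")}; pickle.dump(d,open("d2.pkl","wb"))
print(r.move_linear([TIN[0],TIN[1],.026],q(TIN[2]),.1,guard=10),r.read_position(),r.read_contact_force().round(1))
r.gripper_to(0,25); print(r.read_grip_width()*87,r.read_finger_force(),r.read_contact_force().round(1),r.read_position(),r.read_time_s())
from ov import ov
ov(d,"pics/ov2.png",[box(RD,-.043,.043,-.061,.061,.06),box(RD,-.053,.053,.078,.09,.126),box(RD,-.053,.053,-.09,-.078,.126),box(RD,.113,.114,-.045,.045,.238)])
E
```

```text
[-0.  -0.1  0.1]
17.8833
False [0.44312607 0.38040518 0.02679571] [-0.2 -0.1 -0.2]
59.22084760457338 24.989437758922577 [ 0.2 -0.   2.3] [0.44281509 0.3802059  0.02632355] 19.6833
```

View pics/ov2.png

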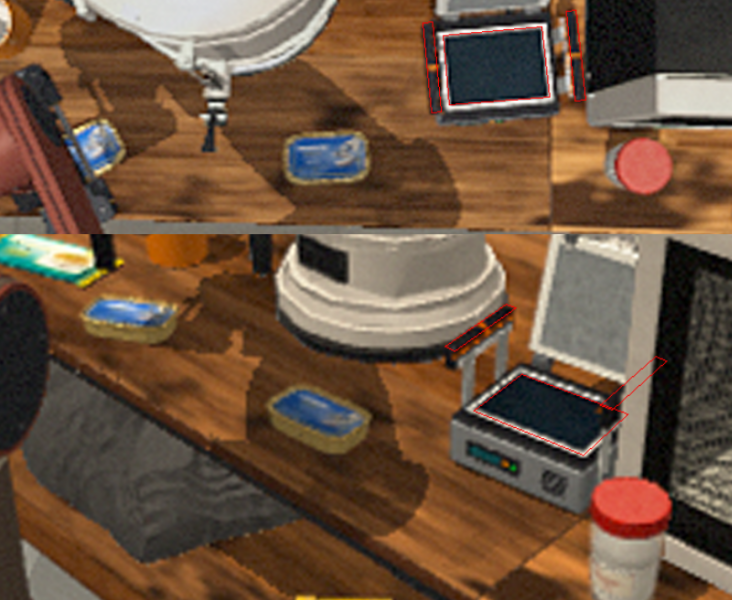

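The cover stands open against its stop, and the window overlay fits within about 2 mm. The tin is gripped. Next I carry it in front of the tap to the reader.

```bash
python3 - <<'E'
from h import *; from station import r
r.move_linear([TIN[0],TIN[1],.16],None,.12)
print(r.read_grip_width()*87,r.read_contact_force().round(1))
zt=.115+.002+.0263
r.goto(polar(.36,.71,.2),q(.71)); r.goto(polar(.36,-.25,.2),q(-.25))
a=rd(-.15,0,zt); print(a); r.goto(a,q(RD[2]))
p=rd(-.005,0,zt); print(r.move_linear(p,q(RD[2]),.08,guard=12)); r.hold(.3)
print(r.read_position()-np.array(p),r.read_orientation(),q(RD[2]),r.read_contact_force().round(1),r.read_grip_width()*87,r.read_time_s())
import pickle
d={n:r.get_image(n) for n in("scene","top")}; pickle.dump(d,open("d3.pkl","wb"))
V=[*p[:2],RD[2]]
from ov import ov
ov(d,"pics/ov3.png",[box(V,-.0315,.0315,-.0525,.0525,z) for z in(.117,.141)])
r.hold(1.8); print(r.read_time_s())
E
```

```text
59.34924793435398 [-0.8  0.2 -0.5]
[np.float64(0.4164065853064955), np.float64(-0.14546674512557622), 0.1433]
False
[-6.96155425e-05 -3.48235379e-05  5.68254905e-05] [6.67194060e-01 7.44883941e-01 8.83619431e-06 2.19339223e-05] [0.6671662833068024, 0.7449088202045855, 0.0, 0.0] [-0.5 -0.1 -2.1] 59.16323717122885 25.8833
27.7833
```

View pics/ov3.png

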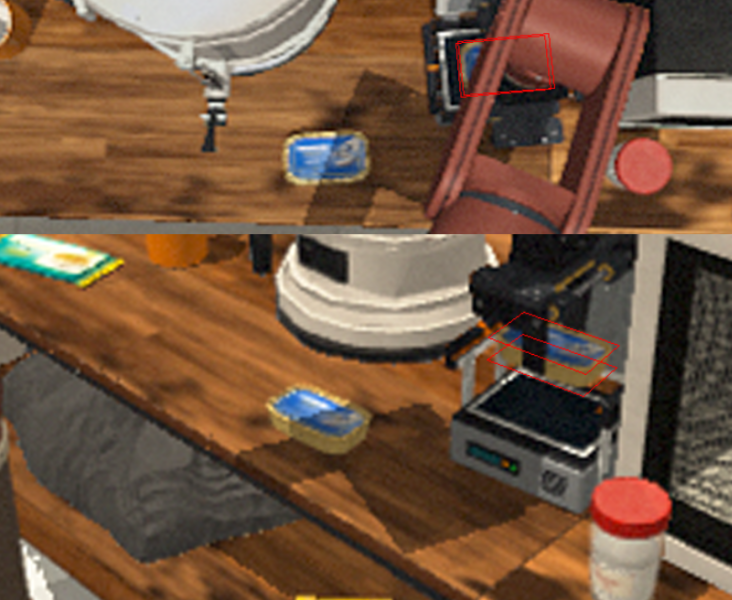

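The tin is level and lies within the predicted outline over the window. I'll add a short second hold slightly nearer the middle as insurance, then place it.

```bash
python3 - <<'E'
from h import *; from station import r
zt=.1433
print(r.move_linear(rd(-.002,0,zt),None,.03,guard=8)); r.hold(1.8)
r.move_linear(rd(-.16,0,zt),None,.12)
r.goto([CHK[0],CHK[1],.14],q(CHK[2])); r.move_linear([CHK[0],CHK[1],.065],q(CHK[2]),.08); r.hold(.2)
print(r.read_contact_force().round(1))
print(r.move_linear([CHK[0],CHK[1],.049],None,.015,guard=4),r.read_position(),r.read_contact_force().round(1),r.read_time_s())
import pickle
d={n:r.get_image(n) for n in("scene","top")}; pickle.dump(d,open("d4.pkl","wb"))
from ov import ov
ov(d,"pics/ov4.png",[box(CHK,-.0315,.0315,-.0525,.0525,.0)])
E
```

```text
False
[ 0.3 -0.1 -0.8]
True [0.44830223 0.07549109 0.04986885] [-0.9  0.7  5.4] 34.425
```

View pics/ov4.png

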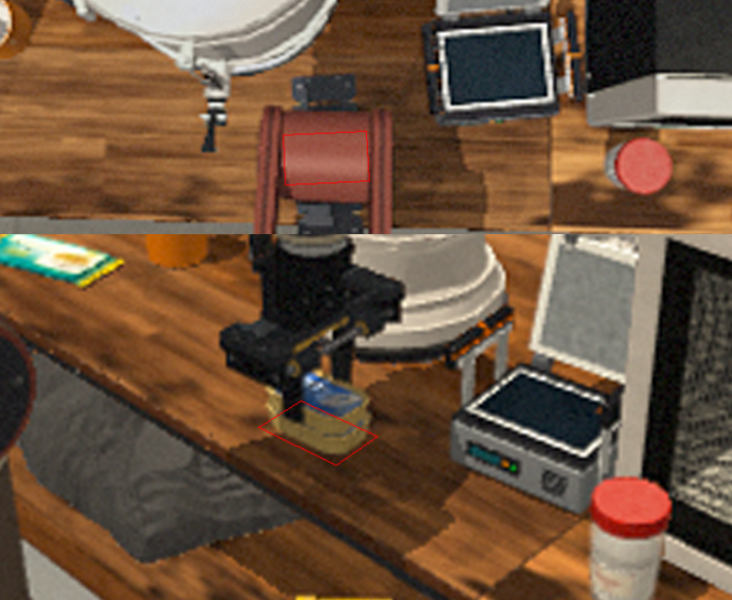

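```bash
python3 - <<'E'
from h import *; from station import r
r.gripper_to(1.0); r.hold(.4)
r.move_linear([CHK[0],CHK[1],.16],None,.12)
import pickle
r.goto(polar(.36,-.1,.33),q(-.1)); d={n:r.get_image(n) for n in("scene","top")}
r.gripper_to(.45); p=bar(1.83)
r.goto([p[0],p[1],.33],q(RD[2])); print(r.move_linear(p,q(RD[2]),.1,guard=10),r.read_contact_force().round(1))
r.gripper_to(0,12); print(r.read_grip_width()*87,r.read_contact_force().round(1),r.read_position()-np.array(p),r.read_time_s())
from ov import ov
ov(d,"pics/ov5.png",[box(CHK,-.0315,.0315,-.0525,.0525,z) for z in(0,.048)])
E
```

```text
False [ 0.6 -0.6 -0.1]
11.576984736191537 [ 0.5 -0.1  1.2] [1.27655096e-04 1.69002384e-05 1.59380525e-04] 41.725
```

View pics/ov5.png

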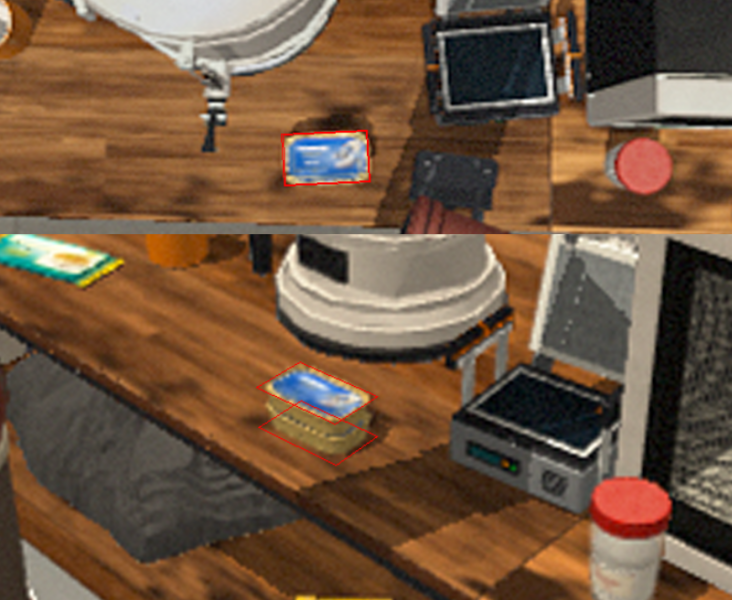

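The tins are stacked squarely, matching the model outline, and the bar is gripped. Next I lower the cover.

```bash
python3 - <<'E'
from h import *; from station import r
for t in np.linspace(1.83,-.005,14)[1:]:
    r.move_linear(bar(t),q(RD[2]),.10); f=r.read_contact_force()
    if np.linalg.norm(f)>45: print("stop",t,f); break
print(round(t,2),f.round(1),r.read_position()-np.array(bar(t)),r.read_grip_width()*87)
r.gripper_to(.38); r.hold(.3); p=bar(0)
r.move_linear([p[0],p[1],.2],None,.12); r.goto(polar(.36,-.7,.3),q(-.7)); r.hold(.3)
d={n:r.get_image(n) for n in("scene","top")}
from ov import ov
ov(d,"pics/ov6.png",[box(RD,-.067,.068,-.0675,.0675,.069),box(CHK,-.0315,.0315,-.0525,.0525,.048)]); print(r.read_contact_force().round(1),r.read_time_s())
E
```

```text
-0.0 [ 3.3  1.4 -1.1] [ 3.35843865e-04 -2.33310523e-05  1.57830319e-05] 11.395738344655213
[-0.2 -0.3  0.6] 50.5
```

View pics/ov6.png

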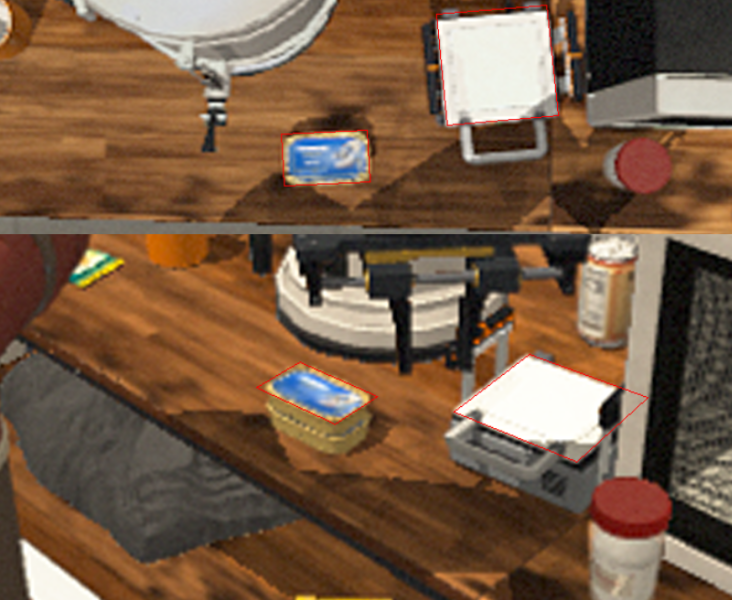

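The cover is shut, the tins are stacked and the arm is clear.

```bash
python3 -c "
from station import r
print(r.job_done())"
```

```text
the job is handed in; nothing more can be done
None
```

I handed the job in at about 50 s: I opened the cover to its stop, held the tin over the reader's window, stacked it on the checked tin and lowered the cover until shut; the last pictures look right, but the judge returned no verdict.

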